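# Open the gate and load a tube rack up the sampler's sloping lane

### The arm

A 7-joint arm with a two-finger parallel gripper is mounted at the origin on a cart in front of the work surface, level with it; the furniture and walls round the work are solid. World frame = base frame: x ahead of the robot, y to its left, z up, the work surface at z = 0. Lengths are in m, angles in rad, forces in N, time in s.
With the tool pointing down it reaches from about 0.35 to 0.9 m from the base axis. Payload 8.1 kg.
Tool frame: the origin (TCP) lies on the centre line of the jaws, within the pads' length; the fingertips stand 17 mm ahead of it and the grasp point (between the pads) lies 2 mm behind it (tips_ahead is the distance from the TCP to the fingertips, in m); z points along the fingers, y is the line along which they close (so a half turn about z gives the same grasp; the last joint's range is limited). The gripper opens to 85 mm and grips with 20 to 120 N. Pads are 22 mm wide; open, the fingers measure 114 mm over their backs; the gripper's body (76 mm by 85 mm) begins 54 mm behind the grasp point. The pads swing forward as they close: fully open they stand 13 mm farther back than shut.
Start: joints at [1.143, 0.434, 0.025, 1.573, -0.012, 1.134, -0.075], TCP at [0.199, -0.592, 0.248] pointing down, gripper open.
Joint ranges: [-2.62, 2.62], [-0.44, 2.09], [-1.27, 1.32], [0.08, 2.57], [-1.32, 4.46], [0.12, 2], [-2.74, 2.74]. Speed limits (rad/s): [2.22, 2.22, 3.01, 3.01, 3.14, 3.14, 3.14].

### API

Orientations are given as a 3x3 rotation matrix whose columns are the frame's x, y, z axes.
In Python, from cell import observe, snapshot, hand_in, tips_ahead gives the robot as it stands. The module is installed in compiled form; this text tells all that it offers.
- The arm moves only by the tool send_rows, never from a script. Its argument "increments" is a list of rows, each an object with "delta_pos": the shift along the world's x, y, z in units of 0.25 m (1.0 is 0.25 m), a list of three; "spin": the turn about the world's z in units of 4 degrees (1.0 is 4 degrees). In form: [{"delta_pos": [x, y, z], "spin": spin}, ...]. A call has 1 to 12 rows; each row shifts and turns the commanded pose from where the row before left it; what a row does not reach is not made up. A row lasts 1/10 s, in which the tool goes at most 50 mm and 8.59 degrees, less where a joint would pass 70% of its speed; a pose out of reach is approached as far as the arm can. A call with a number of a shift or a turn outside -1 to 1 is refused whole. A call with a gripper value outside its range is refused whole. "hand" is the opening, from -1 (shut) to 1 (fully open), set as the call begins (left out, the last holds). The fingers move at their own pace and stop on an object; "grip_force" is the grip in N (left out, the last holds). Time passes only in rows, so rows that do not move let the fingers close. It gives the time, the measured TCP pose, the force, the opening and the grip force at its end, in the units of the state.
- observe(): the state, without advancing time (a new reading comes with each control period).
- snapshot(name): name is "scene" or "top" or "wrist"; returns a dict with "pixels" (480x640x3 uint8, red, green, blue), "depth" (480x640 float32, m along the optical axis (not along the pixel's ray), 0 where there is no reading), "intrinsics" (3x3 intrinsics, pixels), "R" (3x3) and "t" (3): a world point X has camera coordinates R X + t. Camera axes: x right, y down, z forward; pixel columns grow to the right and rows downward; lengths in m; the calibration is good to about 2 mm. The wrist camera is an equidistant fisheye: a pixel r from the principal point sees the ray r / f radians off the axis. A picture is of the moment at which its call begins.
- hand_in(): hands the job in; it is judged then, once.
The state is a dict: "time": time; "q": joint angles; "joint_vel": joint speeds; "joint_efforts": joint torques, N m; "eef_pos": TCP position; "orientation": TCP orientation; "force": force on the tool from outside, world axes, zero at the start; "torque": the same for the moment, N m; "opening": finger opening in m; "finger_force": force on a finger pad.
Only numpy, scipy, OpenCV 4.12 (cv2) and the standard library are available. Lean on these libraries where they do the work, as an engineer would, in place of code of your own. Each camera call takes 0.05 s, during which the arm holds its last target. There are 200 camera calls.

### The job

The tube rack is parked at the low end of the sampler's sloping lane, shut in by the gate bar that lies across the lane. Lift the bar straight up out of its two open-topped brackets, both ends together, and lay it flat on the bench; then push the rack up the lane, sliding it and not lifting it off the lane, until it rests against the stop at the top, under the needle, and leave it there. Leave the beaker, the jar and the tape roll alone.

Things in the scene. Friction and masses are not known exactly. Their poses are not given: they have to be found in the camera images.
- sampler: Bench sampler, fixed. A steel lane slopes up 7 deg away from the robot to a white column, 250 mm high; its needle hangs over the lane's top, tip 199 mm over the bench. Frame tilted with it: origin on the lane floor under the gate bar, 42 mm over the bench; x up the lane, y across to the left, z square to the floor. Rails 67 mm apart inside, 5 thick, 16 high. The rack stays put on the slope.
- lane_foot (a point): Middle of the lane floor at its low end, x = -230 mm in the sampler's frame, 14 mm over the bench; a lip 6 mm high and 6 mm thick stands there. From it the floor runs straight up to the stop, 360 mm. Axes as the sampler.
- bracket_l (a point): Left U bracket of the gate bar: bottom of its open-topped slot, 34 mm over the lane floor, outside the left rail (y = +41.5 mm in the sampler's frame). The slot is 15 mm wide along the lane, 6 mm thick across it; its prongs are straight up to 21 mm over this point and flare to 29 mm. The bar clears it lifted square to the lane or plumb. Axes as the sampler.
- bracket_r (a point): Right U bracket, the same, at y = -41.5 mm in the sampler's frame.
- tube_rack: Blue tube rack, 150 mm long, 62 wide, 56 high, 0.2 to 0.4 kg, lengthwise in the lane (2.5 mm play at each rail), with five capped tubes fast in it, tops 123 mm over its underside, none within 65 mm of the low end. Origin: centre of its underside; y along it, pointing DOWN the lane, x across to the left, z square to the floor. At the stop the origin is at x = 55 mm in the sampler's frame.
- push_face (a point): Middle of the outer face of the rack's low end plate, where it is pushed: 75 mm from the rack's origin, 36 mm over the lane floor. The plate is flat and full, 62 mm wide, up to 56 mm over the floor; above the 16 mm rails it is free for shut fingers. About 2 to 5 N slides the rack up. Axes as the rack.
- gate_bar: Gate bar, 0.13 kg, 108 mm long: 10 mm square steel, round black grip sleeve (16 mm dia, 52 long) at mid-length, black caps 22 mm square, 7 thick, at the ends. Origin: middle of its axis; y along it. It lies loose in the slots, axis 39 mm over the lane floor, and blocks the rack, whose end plate is 54 to 71 mm down the lane. Grip the sleeve from above, opened 50 mm. Laid flat its axis is 11 mm up.
- bar_end_a (a point): Centre of the gate bar's end cap on its +y side (left end), on the bar's axis, 50.5 mm from its origin.
- bar_end_b (a point): Centre of the gate bar's end cap on its -y side (right end), on the bar's axis, 50.5 mm from its origin.
- stop (a point): Top stop of the lane: the point midway between the faces of two black rubber buffers (17 mm diameter, 32 mm apart) on a steel plate across the lane, 40 mm over the lane floor; the rack's upper end plate comes to rest against both. Axes as the sampler.
- beaker: Bystander: clear glass beaker, 72 mm diameter, 100 mm high, standing on the bench left of the sampler; origin centre of its underside.
- powder_jar: Bystander: white jar with ribbed lid, 62 mm diameter, 90 mm high, standing on the bench right of the sampler; origin centre of its underside.
- tape_roll: Bystander: roll of yellow tape lying flat, 82 mm diameter, 19 mm high, on the bench to the right; origin centre of its underside.
Not all that is in view belongs to the job. What is shaped like the gate_bar but turquoise is not meant.

How it is judged:
By the outcome, as a careful person would: the job done as asked, in the order asked, and still so for the second after the job is handed in, with the robot touching nothing.
It also fails if it takes over 51 s, if anything falls off the work surface, if the arm or the gripper's body presses on something with over 40 N, if the wrist force passes 120 N, or if a joint passes its speed limit or range.

## Working session

There is one attempt and no reset: what is moved stays moved. The work goes in short steps, Python scripts to look and compute and a tool call to move; the robot and the scene stay as the last step left them, time stands still between calls to the robot, and variables do not carry over. Pictures are saved under pics/ and viewed, at most 10 in all, crops included, and the job is handed in when it is done.

Besides the shell and the picture viewer there is one more tool, called as name(argument=value, ...), one argument or row to a line, values as JSON. send_rows: Moves the arm, as the interface text tells. Shifts and turns lie within -1 to 1; 1 stands for 0.25 m of shift or 4 degrees of turn. Its arguments: {"type":"object","properties":{"increments":{"type":"array"},"hand":{"type":"number"},"grip_force":{"type":"number"}},"required":["increments"]}

```bash
mkdir -p pics
cat > h.py <<'E'
import numpy as np, cv2
from cell import observe, snapshot, hand_in, tips_ahead
def save(s,n,crop=None,scale=1):
    im=s["pixels"][:,:,::-1]
    if crop: a,b,c,d=crop; im=im[b:d,a:c]
    cv2.imwrite("pics/"+n,cv2.resize(im,None,fx=scale,fy=scale,interpolation=cv2.INTER_CUBIC))
def cloud(s):
    K=s["intrinsics"];u,v=np.meshgrid(np.arange(640),np.arange(480));d=s["depth"]
    P=np.stack([(u-K[0,2])/K[0,0]*d,(v-K[1,2])/K[1,1]*d,d],-1)
    W=(P-s["t"])@s["R"]; W[d==0]=np.nan
    return W
E
python3 - <<'E'
from h import *
import pickle
o=observe();print({k:o[k] for k in("time","eef_pos","orientation","opening","force")},tips_ahead)
for n in("scene","top"):
    s=snapshot(n);save(s,n+"0.png");pickle.dump(s,open(n+".pkl","wb"));print(n,s["intrinsics"],s["R"],s["t"])
E
```

```text
{'time': 0.0, 'eef_pos': array([ 0.19926207, -0.59187899,  0.24752279]), 'orientation': array([[ 9.47727786e-01,  3.19079392e-01, -6.21439429e-04],
       [ 3.19079971e-01, -9.47726692e-01,  1.44572476e-03],
       [-1.27653756e-04, -1.56844240e-03, -9.99998762e-01]]), 'opening': 0.08521765003958408, 'force': array([-0.25018375, -0.52545703, -0.04060871])} 0.017
scene [[557.70213853   0.         332.55767765]
 [  0.         557.70213853 242.12996904]
 [  0.           0.           1.        ]] [[-6.15546990e-01 -7.88100186e-01  2.22202992e-06]
 [-3.72190252e-01  2.90697343e-01 -8.81458718e-01]
 [ 6.94677134e-01 -5.42580087e-01 -4.72261081e-01]] [0.34138294 0.33551692 0.71153548]
top [[579.29658037   0.         327.9281306 ]
 [  0.         579.29658037 243.70723244]
 [  0.           0.           1.        ]] [[-0.01293606 -0.99985852 -0.01075205]
 [-0.98504975  0.01459033 -0.17165116]
 [ 0.17178375  0.00837081 -0.98509912]] [-0.04829401  0.61186039  1.19430399]
```

View pics/scene0.png

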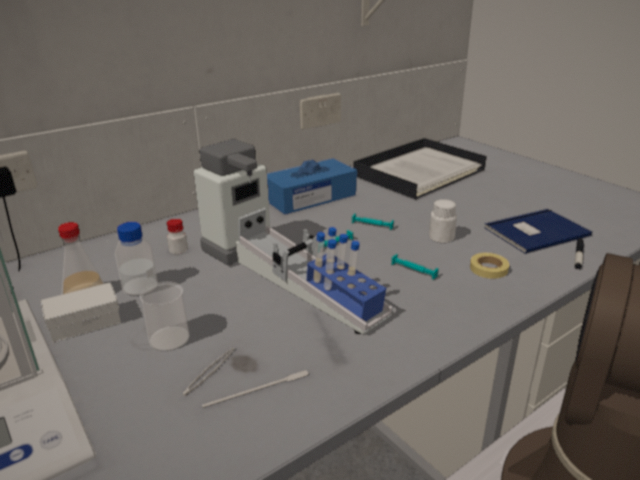

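View pics/top0.png

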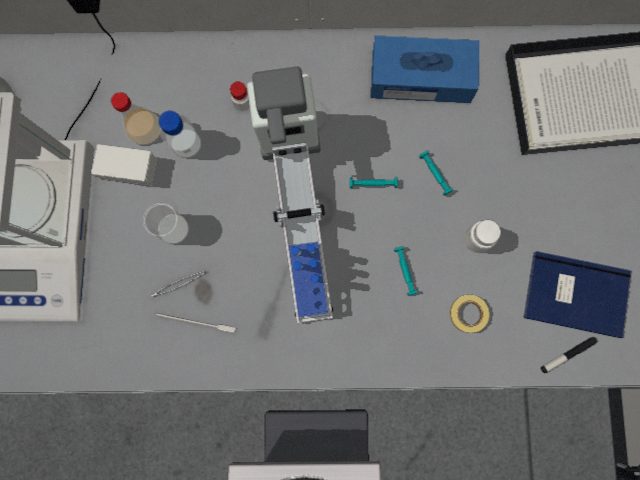

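Top view: the rack is at about (308,280) and a steel bar with a black sleeve lies across the lane at (299,213). Candidates for the gate bar are that one, and the turquoise ones at (374,183), (437,173) and (405,271). Only the one in the brackets at (299,213) has the black grip and fits; I'll check it in a crop and measure.

Run:
```python
from h import *
import pickle
for n,c in(("top",(230,140,370,240)),("scene",(200,200,400,340))):
    s=pickle.load(open(n+".pkl","rb"));im=s["pixels"][:,:,::-1]
    a,b,cc,d=c;np.save(n+"W.npy",cloud(s))
    im=cv2.resize(im[b:d,a:cc],(800,int(800*(d-b)/(cc-a))),interpolation=cv2.INTER_CUBIC);cv2.imwrite(f"pics/{n}_c.png",im)
W=np.load("topW.npy")
def p(u,v):return np.nanmedian(W[v-1:v+2,u-1:u+2].reshape(-1,3),0).round(4)
for u,v in((299,213),(290,170),(300,175),(300,230),(298,200),(303,310),(390,330),(220,300),(166,230),(485,233),(470,300)):print((u,v),p(u,v))
# blue rack
s=pickle.load(open("top.pkl","rb"));px=s["pixels"].astype(int)
m=(px[...,2]>px[...,0]+60)&(px[...,2]>px[...,1]+40);m[:,:270]=0;m[:,345:]=0;m[:235]=0
Q=W[m];Q=Q[~np.isnan(Q[:,0])];print(len(Q),np.percentile(Q,[1,50,99],axis=0).round(4))
```

```text
(299, 213) [0.6717 0.0031 0.0882]
(290, 170) [0.7756 0.0243 0.0574]
(300, 175) [0.7666 0.0028 0.0512]
(300, 230) [0.6445 0.0039 0.0393]
(298, 200) [0.7113 0.0076 0.0457]
(303, 310) [ 0.4688 -0.0031  0.0674]
(390, 330) [ 0.4268 -0.1897  0.0006]
(220, 300) [0.4974 0.1839 0.0006]
(166, 230) [0.6564 0.3091 0.0019]
(485, 233) [ 0.6218 -0.3855  0.0925]
(470, 300) [ 0.4884 -0.3628  0.0192]
1683 [[ 0.4604 -0.0491  0.028 ]
 [ 0.5227 -0.011   0.0785]
 [ 0.6052  0.0203  0.1574]]
```

View pics/top_c.png

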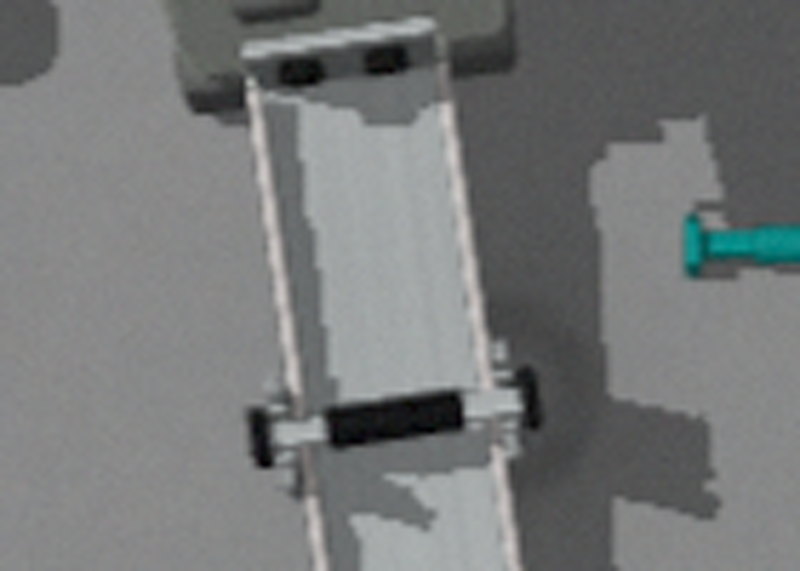

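View pics/scene_c.png

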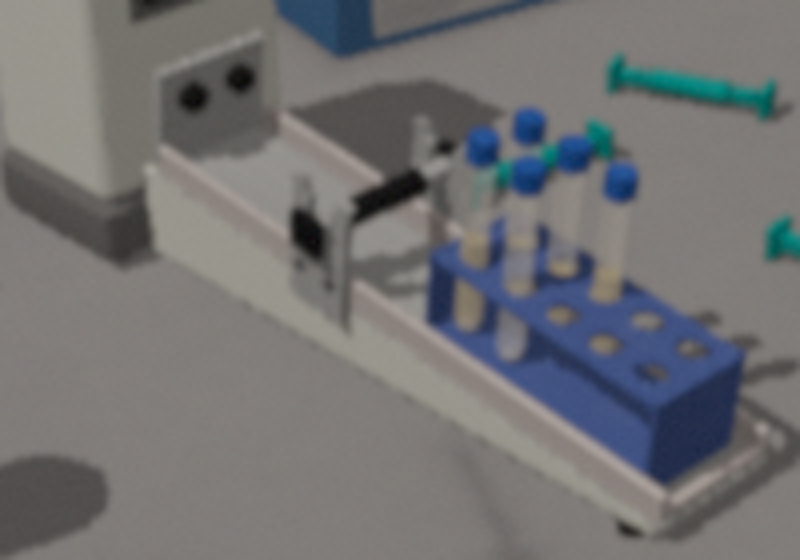

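The enlarged crops confirm the gate bar: steel with a black sleeve, in the U brackets. Its caps in the top view are at about (276,216) and (322,210), in the scene view at about (277,258) and (310,240). Next I triangulate and get the lane's yaw.

Run:
```python
from h import *
import pickle
T=pickle.load(open("top.pkl","rb"));S=pickle.load(open("scene.pkl","rb"))
P=lambda s:s["intrinsics"]@np.c_[s["R"],s["t"]]
a=np.array([[275.7,216.5],[322.2,209.6],[299.3,213.2]]).T-.5*0;b=np.array([[277,258],[310.3,239.5],[297.5,248.7]]).T
X=cv2.triangulatePoints(P(T),P(S),a,b);X=(X[:3]/X[3]).T;print("tri",X.round(4)); d=X[0]-X[1];print("len",np.linalg.norm(d),"baryaw",np.degrees(np.arctan2(-d[0],d[1])))
W=np.load("topW.npy");px=T["pixels"].astype(int)
# sleeve by colour
m=(px.max(2)<60);m[:205]=0;m[222:]=0;m[:,:286]=0;m[:,313:]=0
m&=W[...,2]>.075
Q=W[m];print("sleeve",len(Q),Q.mean(0).round(4),np.percentile(Q,[2,98],axis=0).round(4))
# lane floor: fit plane & direction
u,v=np.meshgrid(np.arange(640),np.arange(480))
f=(u>284)&(u<318)&(v>155)&(v<240)&(px.min(2)>110)&(W[...,2]<.066)&(W[...,2]>.03)
F=W[f];A=np.c_[F[:,:2],np.ones(len(F))]
for _ in range(4):
    c=np.linalg.lstsq(A,F[:,2],rcond=None)[0];r=F[:,2]-A@c;k=abs(r)<.003;A,F=A[k],F[k]
print("floor",c,len(F),"slope",np.degrees(np.arctan(np.hypot(*c[:2]))),"grad yaw",np.degrees(np.arctan2(c[1],c[0])))
# rails: points ~16mm above floor
hgt=W[...,2]-(W[...,:2]@c[:2]+c[2])
for lo,hi in((265,300),(300,335)):
    g=(hgt>.011)&(hgt<.019)&(v>160)&(v<315)&(u>lo)&(u<hi)&(px.min(2)>140)
    R=W[g]; 
    for _ in range(4):
        q=np.polyfit(R[:,0],R[:,1],1);k=abs(R[:,1]-np.polyval(q,R[:,0]))<.005;R=R[k]
    print("rail",len(R),q,"yaw",np.degrees(np.arctan(q[0])),"y at .67",np.polyval(q,.67))
# buffers plate, rack end plate
m=(px[...,2]>px[...,0]+60)&(px[...,2]>px[...,1]+40)&(u>285)&(u<335)&(v>235)&(hgt>.048)&(hgt<.062)
Q=W[m];print("racktop",len(Q),Q.mean(0).round(4),hgt[m].mean(),Q[:,0].min(),Q[:,0].max())
g=W[(u>275)&(u<315)&(v>140)&(v<162)];print(np.nanpercentile(g[:,2],[5,50,95]))
for v0 in range(143,164,2):print(v0,W[v0,292].round(3),W[v0,298].round(3))
```

```text
tri [[ 0.6663  0.0529  0.081 ]
 [ 0.6812 -0.0436  0.0843]
 [ 0.6714  0.0016  0.0828]]
len 0.09776042072183609 baryaw 8.728623170481248
sleeve 154 [0.6719 0.0037 0.0874] [[ 0.6639 -0.0201  0.0796]
 [ 0.6802  0.0267  0.0933]]
floor [ 0.1146004  -0.00121733 -0.03441408] 1104 slope 6.537964369264093 grad yaw -0.608597437526313
rail 282 [ 0.13231122 -0.04792864] yaw 7.537095702600426 y at .67 0.0407198802142217
rail 166 [ 0.13537835 -0.12254166] yaw 7.709736409410203 y at .67 -0.03183816768809958
racktop 1204 [ 0.5222 -0.0129  0.079 ] 0.05352850137990163 0.4562057766000928 0.6088969120960053
[0.00266393 0.07044522 0.11985393]
143 [0.828 0.018 0.084] [0.828 0.005 0.083]
145 [0.811 0.015 0.119] [0.811 0.003 0.117]
147 [0.808 0.016 0.116] [0.81  0.003 0.11 ]
149 [0.81  0.017 0.096] [0.807 0.004 0.105]
151 [0.812 0.018 0.077] [0.803 0.004 0.103]
153 [0.813 0.02  0.062] [0.813 0.006 0.06 ]
155 [0.809 0.02  0.06 ] [0.809 0.007 0.059]
157 [0.805 0.02  0.059] [0.805 0.007 0.059]
159 [0.801 0.02  0.058] [0.8   0.007 0.059]
161 [0.798 0.02  0.052] [0.795 0.006 0.061]
163 [0.792 0.02  0.055] [0.792 0.007 0.056]
```

Run:
```python
import numpy as np
for n in("top","scene"):
    W=np.load(n+"W.npy").reshape(-1,3);g=W[(W[:,0]>.6)&(W[:,0]<1.0)&(abs(W[:,1])<.15)&(W[:,2]>.165)]
    for lo in np.arange(.165,.27,.015):
        k=g[(g[:,2]>=lo)&(g[:,2]<lo+.015)]
        if len(k):print(n,round(lo,3),len(k),np.percentile(k,[0,3,97,100],axis=0)[:,:2].round(3).tolist())
```

```text
top 0.165 130 [[0.817, -0.037], [0.819, -0.033], [0.836, 0.086], [0.843, 0.09]]
top 0.18 164 [[0.818, -0.035], [0.819, -0.032], [0.835, 0.084], [0.838, 0.087]]
top 0.195 992 [[0.787, -0.036], [0.822, -0.032], [0.921, 0.095], [0.93, 0.099]]
top 0.21 113 [[0.826, -0.023], [0.834, -0.019], [0.887, 0.082], [0.908, 0.091]]
top 0.225 127 [[0.773, -0.018], [0.774, -0.016], [0.849, 0.072], [0.851, 0.075]]
top 0.24 2372 [[0.773, -0.019], [0.781, -0.011], [0.914, 0.076], [0.922, 0.083]]
top 0.255 147 [[0.843, -0.013], [0.845, -0.005], [0.91, 0.07], [0.915, 0.077]]
scene 0.165 476 [[0.816, -0.034], [0.817, -0.028], [0.901, 0.1], [0.913, 0.102]]
scene 0.18 476 [[0.815, -0.038], [0.817, -0.029], [0.901, 0.1], [0.912, 0.102]]
scene 0.195 618 [[0.784, -0.036], [0.818, -0.026], [0.904, 0.098], [0.913, 0.101]]
scene 0.21 259 [[0.778, -0.015], [0.781, 0.029], [0.902, 0.084], [0.91, 0.085]]
scene 0.225 399 [[0.769, -0.02], [0.773, -0.013], [0.899, 0.084], [0.91, 0.085]]
scene 0.24 957 [[0.77, -0.017], [0.775, -0.008], [0.906, 0.081], [0.916, 0.084]]
```

send_rows(
  increments=[
    {"delta_pos": [0.095, 0.119, 0.02], "spin": 0.99},
    {"delta_pos": [0.095, 0.119, 0.02], "spin": 0.99},
    {"delta_pos": [0.095, 0.119, 0.02], "spin": 0.99},
    {"delta_pos": [0.095, 0.119, 0.02], "spin": 0.99},
    {"delta_pos": [0.095, 0.119, 0], "spin": 0.99},
    {"delta_pos": [0.095, 0.119, 0], "spin": 0.99},
    {"delta_pos": [0.095, 0.119, 0], "spin": 0.99},
    {"delta_pos": [0.095, 0.119, 0], "spin": 0.99},
    {"delta_pos": [0.095, 0.119, 0], "spin": 0.99},
    {"delta_pos": [0.095, 0.119, 0], "spin": 0.99},
  ],
  hand=0.176,
)

```text
time: 1.1
eef_pos: [0.4374, -0.2935, 0.2681]
orientation: [[0.525, 0.851, -0.0], [0.851, -0.525, 0.0], [-0.0, -0.0, -1.0]]
force: [0.8, -0.6, -0.3]
opening: 0.0503
finger_force: 0.0
```

send_rows(
  increments=[
    {"delta_pos": [0.094, 0.119, 0], "spin": 0.985},
    {"delta_pos": [0.094, 0.119, 0], "spin": 0.985},
    {"delta_pos": [0.094, 0.119, 0], "spin": 0.985},
    {"delta_pos": [0.094, 0.119, 0], "spin": 0.985},
    {"delta_pos": [0.094, 0.119, 0], "spin": 0.985},
    {"delta_pos": [0.094, 0.119, 0], "spin": 0.985},
    {"delta_pos": [0.094, 0.119, 0], "spin": 0.985},
    {"delta_pos": [0.094, 0.119, 0], "spin": 0.985},
    {"delta_pos": [0.094, 0.119, 0], "spin": 0.985},
    {"delta_pos": [0.094, 0.119, 0], "spin": 0.985},
    {"delta_pos": [0, 0, 0], "spin": 0},
    {"delta_pos": [0, 0, 0], "spin": 0},
  ],
)

```text
time: 2.3
eef_pos: [0.6719, 0.0036, 0.2674]
orientation: [[-0.134, 0.991, -0.001], [0.991, 0.134, 0.0], [0.0, -0.001, -1.0]]
force: [0.1, -0.6, 0.5]
opening: 0.0499
finger_force: 0.0
```

Run:
```python
from h import *
import pickle
s=snapshot("wrist");o=observe();pickle.dump(s,open("wrist.pkl","wb"));save(s,"wrist0.png");print(o["eef_pos"],o["q"],s["intrinsics"],s["R"],s["t"])
f=s["intrinsics"][0,0]
def pr(X):
    p=s["R"]@X+s["t"];th=np.arctan2(np.hypot(p[0],p[1]),p[2]);ph=np.arctan2(p[1],p[0]);return s["intrinsics"][:2,2]+f*th*np.array([np.cos(ph),np.sin(ph)])
u=np.array([np.cos(np.radians(7.7)),np.sin(np.radians(7.7)),0]);l=np.array([-u[1],u[0],0])
b=np.array([.672,.0035,.081]);print("exp bar",[pr(b+k*l).round(1) for k in(-.0505,-.026,0,.026,.0505)])
```

```text
[0.67159013 0.00217729 0.2676237 ] [ 0.20753912  0.54788761 -0.47506075  1.38607246  0.25256304  1.26903865
 -0.15086882] [[371.64829954   0.         322.74582697]
 [  0.         371.64829954 244.25077937]
 [  0.           0.           1.        ]] [[ 0.99098631  0.13394648 -0.00211409]
 [ 0.12732068 -0.93682387  0.32580744]
 [ 0.04166023 -0.32313988 -0.94543379]] [-0.66469057 -0.13059416  0.37293357]
exp bar [array([324.4, 272.4]), array([324.5, 247.2]), array([324.5, 219.1]), array([324.6, 189.7]), array([324.6, 161.3])]
```

View pics/wrist0.png

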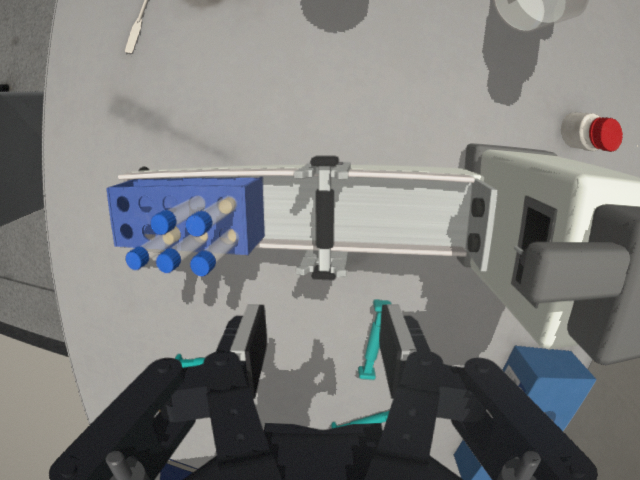

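Wrist view: caps at (324,160) and (324,275), sleeve centred at (324,219), matching the prediction within 1–2 px. Descend.

send_rows(
  increments=[
    {"delta_pos": [0, 0, -0.12], "spin": 0},
    {"delta_pos": [0, 0, -0.12], "spin": 0},
    {"delta_pos": [0, 0, -0.12], "spin": 0},
    {"delta_pos": [0, 0, -0.12], "spin": 0},
    {"delta_pos": [0, 0, -0.12], "spin": 0},
    {"delta_pos": [0, 0, -0.06], "spin": 0},
    {"delta_pos": [0, 0, -0.044], "spin": 0},
    {"delta_pos": [0, 0, 0], "spin": 0},
    {"delta_pos": [0, 0, 0], "spin": 0},
  ],
)

```text
time: 3.25
eef_pos: [0.6726, 0.0025, 0.0935]
orientation: [[-0.132, 0.991, 0.002], [0.991, 0.132, 0.0], [-0.0, 0.002, -1.0]]
force: [-0.1, 1.0, 0.6]
opening: 0.0504
finger_force: 0.0
```

send_rows(
  increments=[
    {"delta_pos": [0, 0, 0], "spin": 0},
    {"delta_pos": [0, 0, 0], "spin": 0},
    {"delta_pos": [0, 0, 0], "spin": 0},
    {"delta_pos": [0, 0, 0], "spin": 0},
    {"delta_pos": [0, 0, 0], "spin": 0},
    {"delta_pos": [0, 0, 0], "spin": 0},
  ],
  hand=-1,
  grip_force=40,
)

```text
time: 3.85
eef_pos: [0.6725, 0.0028, 0.0935]
orientation: [[-0.132, 0.991, 0.002], [0.991, 0.132, -0.0], [-0.0, 0.002, -1.0]]
force: [-2.1, 0.7, 6.0]
opening: 0.0142
finger_force: 39.3
```

Opening 14 mm with an upward force suggests the pads are high on the round sleeve; regrip 5 mm lower.

send_rows(
  increments=[
    {"delta_pos": [0, 0, 0], "spin": 0},
    {"delta_pos": [0, 0, 0], "spin": 0},
    {"delta_pos": [0, 0, 0], "spin": 0},
    {"delta_pos": [0, 0, -0.02], "spin": 0},
    {"delta_pos": [0, 0, 0], "spin": 0},
  ],
  hand=0.1,
)

```text
time: 4.35
eef_pos: [0.6714, 0.0026, 0.0864]
orientation: [[-0.132, 0.991, -0.001], [0.991, 0.132, -0.0], [0.0, -0.001, -1.0]]
force: [-0.5, 0.8, -0.1]
opening: 0.0469
finger_force: 0.0
```

send_rows(
  increments=[
    {"delta_pos": [0, 0, 0], "spin": 0},
    {"delta_pos": [0, 0, 0], "spin": 0},
    {"delta_pos": [0, 0, 0], "spin": 0},
    {"delta_pos": [0, 0, 0], "spin": 0},
    {"delta_pos": [0, 0, 0], "spin": 0},
    {"delta_pos": [0, 0, 0], "spin": 0},
  ],
  hand=-1,
  grip_force=40,
)

```text
time: 4.95
eef_pos: [0.672, 0.0027, 0.0874]
orientation: [[-0.132, 0.991, 0.0], [0.991, 0.132, 0.0], [0.0, 0.0, -1.0]]
force: [-0.8, 0.1, 0.9]
opening: 0.0145
finger_force: 39.0
```

send_rows(
  increments=[
    {"delta_pos": [0, 0, 0.02], "spin": 0},
    {"delta_pos": [0, 0, 0.03], "spin": 0},
    {"delta_pos": [0, 0, 0.04], "spin": 0},
    {"delta_pos": [0, 0, 0.05], "spin": 0},
    {"delta_pos": [0, 0, 0.06], "spin": 0},
    {"delta_pos": [0, 0, 0.08], "spin": 0},
    {"delta_pos": [0, 0, 0.08], "spin": 0},
    {"delta_pos": [0, 0, 0.08], "spin": 0},
    {"delta_pos": [0, 0, 0], "spin": 0},
    {"delta_pos": [0, 0, 0], "spin": 0},
  ],
)

```text
time: 5.95
eef_pos: [0.6721, 0.0027, 0.1982]
orientation: [[-0.132, 0.991, 0.001], [0.991, 0.132, -0.0], [-0.0, 0.001, -1.0]]
force: [0.1, -1.1, -2.7]
opening: 0.0142
finger_force: 39.0
```

Run:
```python
from h import *
a=snapshot("scene");b=snapshot("wrist")
x=cv2.resize(a["pixels"][150:300,200:400],(400,300));y=cv2.resize(b["pixels"],(400,300));cv2.imwrite("pics/lift.png",np.hstack([x,y])[:,:,::-1])
W=np.load("topW.npy").reshape(-1,3)
g=W[(W[:,0]>.45)&(W[:,0]<.8)&(W[:,1]>.06)&(W[:,1]<.4)&(W[:,2]>.012)]
h,xe,ye=np.histogram2d(g[:,0],g[:,1],bins=[7,17],range=[[.45,.8],[.06,.4]]);print(h.astype(int),ye.round(2))
```

```text
[[  0   0   0   0   0   0   0   0   0   0   0   0   0   1   0   0   0]
 [  0   0   0   0   0   0   0   0   0   0   1   0   0   0   0   0   0]
 [  0   0   0   0   0   0   0   0   0   0   0   0   0   0   0   0   0]
 [  0   0   0   0   0   0   0   0   0   2 188  95  44  44   0   0   0]
 [  0   0   0   0   0   0   0   0   0  43 128  75 165 217   0   0   0]
 [  0   0   0   0   0   0   0   0   0   0   0   0   0   0   0   0   0]
 [  1   0   0   0   0   0   0   0   0   0   0   0   0  17 247 178 164]] [0.06 0.08 0.1  0.12 0.14 0.16 0.18 0.2  0.22 0.24 0.26 0.28 0.3  0.32
 0.34 0.36 0.38 0.4 ]
```

View pics/lift.png

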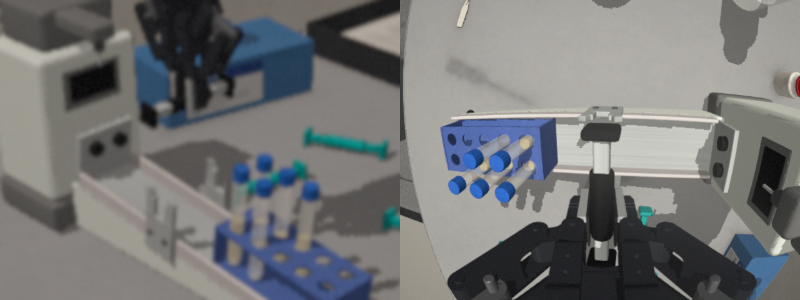

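The bar is out of both brackets and held by its sleeve (wrist half: cap at about (600,132)). The bench left of the lane is clear around y=0.14, so I carry it there and lower it.

send_rows(
  increments=[
    {"delta_pos": [-0.032, 0.11, 0], "spin": 0},
    {"delta_pos": [-0.032, 0.11, 0], "spin": 0},
    {"delta_pos": [-0.032, 0.11, 0], "spin": 0},
    {"delta_pos": [-0.032, 0.11, 0], "spin": 0},
    {"delta_pos": [-0.032, 0.11, 0], "spin": 0},
    {"delta_pos": [0, 0, -0.1], "spin": 0},
    {"delta_pos": [0, 0, -0.12], "spin": 0},
    {"delta_pos": [0, 0, -0.12], "spin": 0},
    {"delta_pos": [0, 0, -0.12], "spin": 0},
    {"delta_pos": [0, 0, -0.12], "spin": 0},
    {"delta_pos": [0, 0, -0.07], "spin": 0},
    {"delta_pos": [0, 0, 0], "spin": 0},
  ],
)

```text
time: 7.25
eef_pos: [0.6293, 0.1392, 0.031]
orientation: [[-0.133, 0.991, -0.007], [0.991, 0.133, -0.002], [-0.001, -0.007, -1.0]]
force: [-0.5, -1.1, -2.6]
opening: 0.0144
finger_force: 39.1
```

send_rows(
  increments=[
    {"delta_pos": [0, 0, -0.03], "spin": 0},
    {"delta_pos": [0, 0, -0.014], "spin": 0},
    {"delta_pos": [0, 0, -0.014], "spin": 0},
    {"delta_pos": [0, 0, 0], "spin": 0},
    {"delta_pos": [0, 0, 0], "spin": 0},
  ],
)

```text
time: 7.75
eef_pos: [0.6322, 0.1402, 0.0208]
orientation: [[-0.132, 0.991, 0.001], [0.991, 0.132, 0.0], [0.0, 0.001, -1.0]]
force: [0.3, -0.2, -0.9]
opening: 0.014
finger_force: 39.1
```

send_rows(
  increments=[
    {"delta_pos": [0, 0, -0.005], "spin": 0},
    {"delta_pos": [0, 0, 0], "spin": 0},
  ],
)

```text
time: 7.95
eef_pos: [0.632, 0.1402, 0.0192]
orientation: [[-0.132, 0.991, 0.0], [0.991, 0.132, 0.0], [-0.0, 0.0, -1.0]]
force: [-0.3, -1.0, -1.3]
opening: 0.0146
finger_force: 39.1
```

send_rows(
  increments=[
    {"delta_pos": [0, 0, 0], "spin": 0},
    {"delta_pos": [0, 0, 0], "spin": 0},
    {"delta_pos": [0, 0, 0], "spin": 0},
    {"delta_pos": [0, 0, 0], "spin": 0},
    {"delta_pos": [0, 0, 0.04], "spin": 0},
    {"delta_pos": [0, 0, 0.08], "spin": 0},
    {"delta_pos": [0, 0, 0.16], "spin": 0},
    {"delta_pos": [0, 0, 0.18], "spin": 0},
    {"delta_pos": [0, 0, 0.18], "spin": 0},
    {"delta_pos": [0, 0, 0.18], "spin": 0},
  ],
  hand=0.1,
)

```text
time: 8.95
eef_pos: [0.6316, 0.1402, 0.2269]
orientation: [[-0.133, 0.991, 0.001], [0.991, 0.133, 0.0], [0.0, 0.001, -1.0]]
force: [1.9, -0.0, -0.6]
opening: 0.0469
finger_force: 0.0
```

send_rows(
  increments=[
    {"delta_pos": [-0.0373, -0.0296, 0.01], "spin": 0.978},
    {"delta_pos": [-0.0373, -0.0296, 0.01], "spin": 0.978},
    {"delta_pos": [-0.0373, -0.0296, 0.01], "spin": 0.978},
    {"delta_pos": [-0.0373, -0.0296, 0.01], "spin": 0.978},
    {"delta_pos": [-0.0373, -0.0296, 0.01], "spin": 0.978},
    {"delta_pos": [-0.0373, -0.0296, 0], "spin": 0.978},
    {"delta_pos": [-0.0373, -0.0296, 0], "spin": 0.978},
    {"delta_pos": [-0.0373, -0.0296, 0], "spin": 0.978},
    {"delta_pos": [-0.0373, -0.0296, 0], "spin": 0.978},
    {"delta_pos": [-0.0373, -0.0296, 0], "spin": 0.978},
    {"delta_pos": [-0.0373, -0.0296, 0], "spin": 0.978},
    {"delta_pos": [-0.0373, -0.0296, 0], "spin": 0.978},
  ],
  hand=-1,
)

```text
time: 10.15
eef_pos: [0.5195, 0.0512, 0.2373]
orientation: [[-0.816, 0.578, 0.001], [0.578, 0.816, -0.0], [-0.001, 0.0, -1.0]]
force: [-0.2, 0.7, -0.2]
opening: -0.0001
finger_force: 0.0
```

send_rows(
  increments=[
    {"delta_pos": [-0.0373, -0.0296, 0], "spin": 0.978},
    {"delta_pos": [-0.0373, -0.0296, 0], "spin": 0.978},
    {"delta_pos": [-0.0373, -0.0296, 0], "spin": 0.978},
    {"delta_pos": [-0.0373, -0.0296, 0], "spin": 0.978},
    {"delta_pos": [-0.0373, -0.0296, 0], "spin": 0.978},
    {"delta_pos": [-0.0373, -0.0296, 0], "spin": 0.978},
    {"delta_pos": [-0.0373, -0.0296, 0], "spin": 0.978},
    {"delta_pos": [-0.0373, -0.0296, 0], "spin": 0.978},
    {"delta_pos": [-0.0373, -0.0296, 0], "spin": 0.978},
    {"delta_pos": [-0.0373, -0.0296, 0], "spin": 0.978},
    {"delta_pos": [-0.0373, -0.0296, 0], "spin": 0.978},
    {"delta_pos": [0, 0, 0], "spin": 0},
  ],
)

```text
time: 11.35
eef_pos: [0.4165, -0.0309, 0.237]
orientation: [[-0.991, -0.132, -0.0], [-0.132, 0.991, -0.002], [0.0, -0.002, -1.0]]
force: [0.2, -0.4, -0.3]
opening: 0.0
finger_force: 0.0
```

Run:
```python
from h import *
s=snapshot("top");o=observe();print(o["eef_pos"],o["q"],o["opening"])
w=snapshot("wrist")
W=cloud(s);g=W.reshape(-1,3);g=g[(g[:,0]>.55)&(g[:,0]<.7)&(g[:,1]>.07)&(g[:,1]<.22)&(g[:,2]>.006)&(g[:,2]<.04)];print("bar",len(g),np.percentile(g,[2,50,98],axis=0).round(4))
cv2.imwrite("pics/pre.png",np.hstack([cv2.resize(s["pixels"][120:345,190:415],(450,450)),cv2.resize(w["pixels"],(350,450))])[:,:,::-1])
```

```text
[ 0.41725172 -0.03043619  0.23708761] [ 0.75990831  0.22564669 -0.93338347  2.00398463  0.21502579  1.01198303
  1.42413892] 0.00039930715401436637
bar 397 [[0.5605 0.0878 0.0061]
 [0.6321 0.1434 0.0169]
 [0.6835 0.2016 0.025 ]]
```

View pics/pre.png

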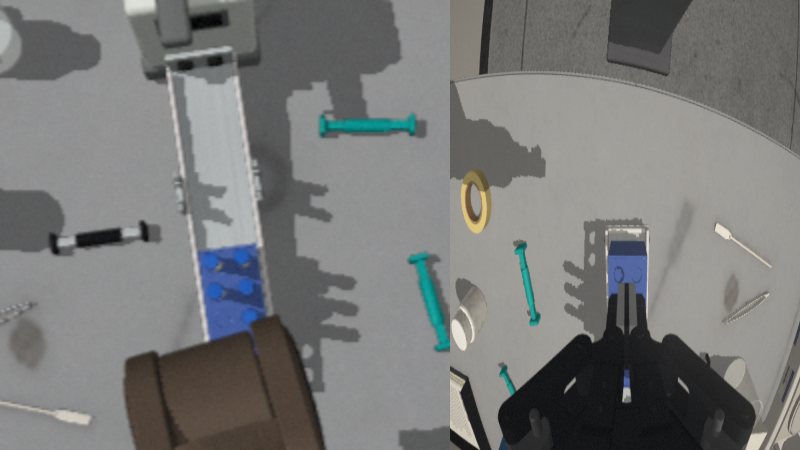

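The bar lies flat on the bench (left half, about (98,237)), and the gripper is centred behind the rack. Lower it behind the end plate.

send_rows(
  increments=[
    {"delta_pos": [0, 0, -0.12], "spin": 0},
    {"delta_pos": [0, 0, -0.12], "spin": 0},
    {"delta_pos": [0, 0, -0.12], "spin": 0},
    {"delta_pos": [0, 0, -0.12], "spin": 0},
    {"delta_pos": [0, 0, -0.12], "spin": 0},
    {"delta_pos": [0, 0, -0.06], "spin": 0},
    {"delta_pos": [0, 0, -0.044], "spin": 0},
    {"delta_pos": [0, 0, 0], "spin": 0},
  ],
)

```text
time: 12.25
eef_pos: [0.4174, -0.0294, 0.0598]
orientation: [[-0.991, -0.132, -0.001], [-0.132, 0.991, 0.0], [0.001, 0.001, -1.0]]
force: [0.2, 0.6, 0.2]
opening: 0.0001
finger_force: 0.0
```

send_rows(
  increments=[
    {"delta_pos": [0.02, 0.0027, 0.0025], "spin": 0},
    {"delta_pos": [0.02, 0.0027, 0.0025], "spin": 0},
    {"delta_pos": [0.02, 0.0027, 0.0025], "spin": 0},
    {"delta_pos": [0.02, 0.0027, 0.0025], "spin": 0},
    {"delta_pos": [0.02, 0.0027, 0.0025], "spin": 0},
    {"delta_pos": [0.02, 0.0027, 0.0025], "spin": 0},
    {"delta_pos": [0.02, 0.0027, 0.0025], "spin": 0},
    {"delta_pos": [0.02, 0.0027, 0.0025], "spin": 0},
  ],
)

```text
time: 13.05
eef_pos: [0.4569, -0.0248, 0.0654]
orientation: [[-0.991, -0.132, -0.002], [-0.132, 0.991, -0.001], [0.002, -0.0, -1.0]]
force: [-4.3, -1.3, 3.2]
opening: -0.0003
finger_force: 2.2
```

send_rows(
  increments=[
    {"delta_pos": [0.03, 0.004, 0.0037], "spin": 0},
    {"delta_pos": [0.04, 0.0054, 0.005], "spin": 0},
    {"delta_pos": [0.04, 0.0054, 0.005], "spin": 0},
    {"delta_pos": [0.04, 0.0054, 0.005], "spin": 0},
    {"delta_pos": [0.04, 0.0054, 0.005], "spin": 0},
    {"delta_pos": [0.04, 0.0054, 0.005], "spin": 0},
    {"delta_pos": [0.04, 0.0054, 0.005], "spin": 0},
    {"delta_pos": [0.04, 0.0054, 0.005], "spin": 0},
    {"delta_pos": [0.04, 0.0054, 0.005], "spin": 0},
    {"delta_pos": [0.04, 0.0054, 0.005], "spin": 0},
    {"delta_pos": [0.04, 0.0054, 0.005], "spin": 0},
    {"delta_pos": [0.04, 0.0054, 0.005], "spin": 0},
  ],
)

```text
time: 14.25
eef_pos: [0.5758, -0.0087, 0.0803]
orientation: [[-0.991, -0.132, 0.0], [-0.132, 0.991, 0.0], [-0.0, 0.0, -1.0]]
force: [-1.8, -1.1, -0.8]
opening: 0.0001
finger_force: 0.8
```

Run:
```python
from h import *
s=snapshot("scene");w=snapshot("wrist")
cv2.imwrite("pics/mid.png",np.hstack([cv2.resize(s["pixels"][130:330,180:400],(440,400)),cv2.resize(w["pixels"],(360,400))])[:,:,::-1])
```

```text
(no output)
```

View pics/mid.png

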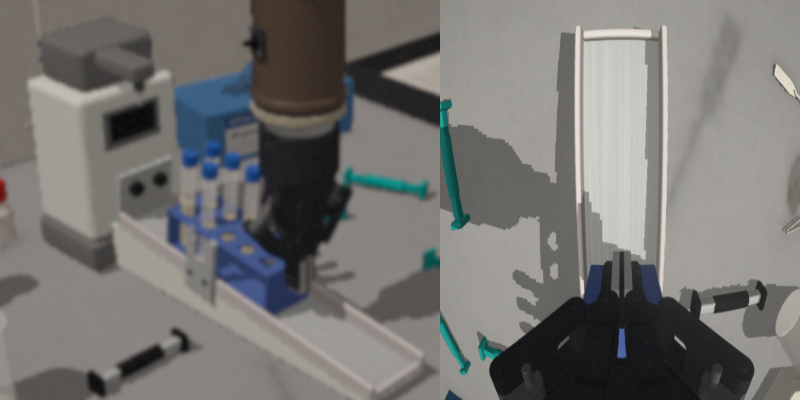

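The rack slides straight up between the rails. Continue, slowing near the stop.

send_rows(
  increments=[
    {"delta_pos": [0.04, 0.0054, 0.005], "spin": 0},
    {"delta_pos": [0.04, 0.0054, 0.005], "spin": 0},
    {"delta_pos": [0.04, 0.0054, 0.005], "spin": 0},
    {"delta_pos": [0.03, 0.004, 0.0037], "spin": 0},
    {"delta_pos": [0.02, 0.0027, 0.0025], "spin": 0},
    {"delta_pos": [0.012, 0.0016, 0.0015], "spin": 0},
    {"delta_pos": [0.012, 0.0016, 0.0015], "spin": 0},
  ],
)

```text
time: 15.05
eef_pos: [0.6233, -0.0022, 0.0862]
orientation: [[-0.991, -0.132, -0.001], [-0.132, 0.991, -0.0], [0.001, -0.0, -1.0]]
force: [-2.5, -0.3, 0.5]
opening: 0.0003
finger_force: 1.2
```

send_rows(
  increments=[
    {"delta_pos": [0.01, 0.0013, 0.0012], "spin": 0},
    {"delta_pos": [0.01, 0.0013, 0.0012], "spin": 0},
  ],
)

```text
time: 15.25
eef_pos: [0.6285, -0.0017, 0.0869]
orientation: [[-0.991, -0.132, -0.0], [-0.132, 0.991, -0.0], [0.0, -0.0, -1.0]]
force: [-1.5, -0.2, -0.3]
opening: 0.0001
finger_force: 1.0
```

send_rows(
  increments=[
    {"delta_pos": [0.01, 0.0013, 0.0012], "spin": 0},
    {"delta_pos": [0.01, 0.0013, 0.0012], "spin": 0},
  ],
)

```text
time: 15.45
eef_pos: [0.6336, -0.001, 0.0875]
orientation: [[-0.991, -0.132, -0.0], [-0.132, 0.991, -0.0], [0.0, -0.0, -1.0]]
force: [-1.8, -1.0, 0.2]
opening: 0.0
finger_force: 1.1
```

send_rows(
  increments=[
    {"delta_pos": [0.006, 0.0008, 0.0007], "spin": 0},
    {"delta_pos": [0.006, 0.0008, 0.0007], "spin": 0},
  ],
)

```text
time: 15.65
eef_pos: [0.6365, -0.0005, 0.0879]
orientation: [[-0.991, -0.132, -0.0], [-0.132, 0.991, 0.0], [0.0, 0.0, -1.0]]
force: [-2.9, 0.0, 0.2]
opening: -0.0001
finger_force: 1.3
```

send_rows(
  increments=[
    {"delta_pos": [0.006, 0.0008, 0.0007], "spin": 0},
    {"delta_pos": [0.006, 0.0008, 0.0007], "spin": 0},
  ],
)

```text
time: 15.85
eef_pos: [0.6395, -0.0002, 0.0882]
orientation: [[-0.991, -0.132, -0.0], [-0.132, 0.991, -0.0], [0.0, 0.0, -1.0]]
force: [-2.9, -0.1, 0.4]
opening: 0.0004
finger_force: 1.3
```

send_rows(
  increments=[
    {"delta_pos": [0.005, 0.0007, 0.0006], "spin": 0},
    {"delta_pos": [0, 0, 0], "spin": 0},
  ],
)

```text
time: 16.05
eef_pos: [0.6399, -0.0001, 0.0883]
orientation: [[-0.991, -0.132, -0.002], [-0.132, 0.991, -0.001], [0.002, -0.0, -1.0]]
force: [-5.3, -0.6, 3.9]
opening: -0.0
finger_force: 3.0
```

send_rows(
  increments=[
    {"delta_pos": [0.005, 0.0007, 0.0006], "spin": 0},
    {"delta_pos": [0, 0, 0], "spin": 0},
  ],
)

```text
time: 16.25
eef_pos: [0.64, -0.0002, 0.0882]
orientation: [[-0.991, -0.132, -0.004], [-0.132, 0.991, -0.001], [0.004, -0.001, -1.0]]
force: [-11.3, -1.6, 5.4]
opening: 0.0002
finger_force: 5.2
```

send_rows(
  increments=[
    {"delta_pos": [0.005, 0.0007, 0.0006], "spin": 0},
    {"delta_pos": [0, 0, 0], "spin": 0},
  ],
)

```text
time: 16.45
eef_pos: [0.6401, -0.0001, 0.0881]
orientation: [[-0.991, -0.132, -0.006], [-0.132, 0.991, -0.002], [0.006, -0.001, -1.0]]
force: [-14.1, -2.7, 9.4]
opening: -0.0002
finger_force: 7.4
```

Firm contact at the stop, with TCP x=0.640 against 0.639 predicted. Back off and verify.

send_rows(
  increments=[
    {"delta_pos": [-0.01, -0.0013, -0.0012], "spin": 0},
    {"delta_pos": [-0.02, -0.0027, -0.0025], "spin": 0},
    {"delta_pos": [-0.06, -0.008, -0.007], "spin": 0},
    {"delta_pos": [-0.1, -0.0134, -0.01], "spin": 0},
    {"delta_pos": [-0.12, -0.016, 0], "spin": 0},
    {"delta_pos": [-0.1, -0.0134, 0.1], "spin": 0},
    {"delta_pos": [-0.1, -0.0134, 0.15], "spin": 0},
    {"delta_pos": [-0.1, -0.0134, 0.15], "spin": 0},
    {"delta_pos": [-0.1, -0.0134, 0.15], "spin": 0},
    {"delta_pos": [0, 0, 0], "spin": 0},
    {"delta_pos": [0, 0, 0], "spin": 0},
  ],
)

```text
time: 17.55
eef_pos: [0.4664, -0.0239, 0.222]
orientation: [[-0.991, -0.131, 0.004], [-0.131, 0.991, -0.001], [-0.003, -0.002, -1.0]]
force: [0.1, -1.4, 0.2]
opening: 0.0
finger_force: 0.0
```

Run:
```python
from h import *
s=snapshot("scene");t=snapshot("top");px=t["pixels"].astype(int);W=cloud(t)
m=(px[...,2]>px[...,0]+60)&(px[...,2]>px[...,1]+40)&(W[...,0]>.55)&(W[...,0]<.83)&(abs(W[...,1])<.06)&(W[...,2]>.08)&(W[...,2]<.12)
Q=W[m];print(len(Q),np.percentile(Q,[1,50,99],axis=0).round(4))
cv2.imwrite("pics/end.png",np.hstack([cv2.resize(s["pixels"][130:330,180:400],(440,400)),cv2.resize(t["pixels"][120:300,200:362],(360,400))])[:,:,::-1])
o=observe();print(o["time"],o["eef_pos"],o["force"])
```

```text
1146 [[ 0.6506 -0.0245  0.0914]
 [ 0.7053  0.0141  0.1013]
 [ 0.7976  0.0478  0.1146]]
17.65 [ 0.46603607 -0.02361135  0.22043299] [-0.17508731 -0.24857638 -0.48098238]
```

View pics/end.png

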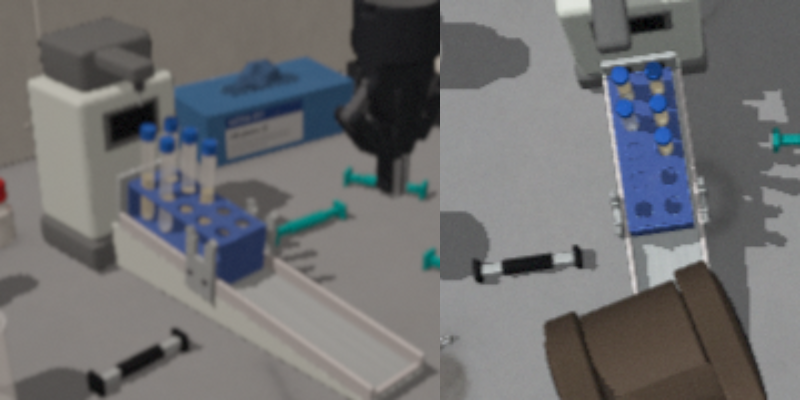

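The rack sits in the lane against the stop: its upper edge is at x≈0.798 and the buffers are at ≈0.798. The bar lies flat on the bench and the robot touches nothing.

```bash
python3 -c "
from cell import hand_in;print(hand_in())"
```

```text
the job is handed in; nothing more can be done
None
```

The gate bar is lying flat on the bench left of the lane, the rack rests against the top stop under the needle, and the job was handed in at about 17.7 s.

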